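Click shut the rim of the bonbon tin

ROBOT

A 6-joint arm with a two-finger parallel gripper is mounted at the origin on the work surface. World frame = base frame: x ahead of the robot, y to its left, z up, the work surface at z = 0. Lengths are in m, angles in rad, forces in N, time in s.
With the tool pointing down it reaches from about 0.375 to 0.975 m from the base axis. Payload 3.8 kg.
Tool frame: the origin (TCP) lies midway between the tips of the shut fingers; the grasp point (between the pads) lies 19 mm behind it; z points along the fingers, y is the line along which they close (so a half turn about z gives the same grasp; the last joint's range is limited). The gripper opens to 85 mm and grips with 20 to 120 N. Pads are 22 mm wide; open, the fingers measure 114 mm over their backs; the gripper's body (76 mm by 85 mm) begins 54 mm behind the grasp point. The pads swing forward as they close: fully open they stand 13 mm farther back than shut.
Start: joints at [1.106, 0.264, 1.604, -0, 1.274, -0.037], TCP at [0.28, 0.614, 0.231] pointing down, gripper open.
Joint ranges: [-2.63, 2.63], [-0.94, 2.18], [0.31, 2.57], [-1.31, 4.45], [0, 2.66], [-2.55, 2.55]. Speed limits (rad/s): [2.57, 2.57, 3.14, 3.14, 3.14, 3.14].

INTERFACE

Orientations are given as a rotation vector (axis times angle).
In Python, from workcell import status, read_camera, workorder, masks_of gives the robot as it stands.
- The arm moves only by the tool drive_tool, never from a script. Its argument "rows" is a list of rows, each a list of 7 numbers: the turn, a rotation vector about the tool's x, y, z in degrees, then the shift along the tool's x, y, z in m, then the opening, from 0 (shut) to 1 (fully open). In form: [[ax, ay, az, tx, ty, tz, claw], ...]. A call has 1 to 8 rows; each row shifts and turns the commanded pose from where the row before left it, along the tool's axes as they then stand; what a row does not reach is not made up. A row lasts 1/12 s, in which the tool goes at most 41.7 mm and 7.16 degrees, less where a joint would pass 70% of its speed; a pose out of reach is approached as far as the arm can. A call is refused whole if a number of a shift passes 0.0417 or a number of a turn 7.16, either way. A call with a gripper value outside its range is refused whole. The fingers move at their own pace and stop on an object; "force" is the grip in N (left out, the last holds). Time passes only in rows, so rows that do not move let the fingers close. It gives the time, the measured TCP pose, the force, the opening and the grip force at its end, in the units of the state.
- status.read_state(): the state, without advancing time (a new reading comes with each control period).
- read_camera(name): name is "scene" or "side" or "wrist"; returns a dict with "color" (480x640x3 uint8, red, green, blue), "intrinsics" (3x3 intrinsics, pixels), "world_from_camera" (4x4, takes a point from camera to world coordinates); the wrist camera has in their place "mount" (4x4, takes a point from camera to tool coordinates, whose origin is the TCP and whose axes are the flange's). Camera axes: x right, y up, looking along -z (the intrinsics and any distortion apply to the point x, -y, -z); pixel columns grow to the right and rows downward; lengths in m; the calibration is good to about 2 mm. A picture is of the moment at which its call begins: read the wrist's pose just before it. There is no depth.
- workorder.finish_job(): hands the job in; it is judged then, once.
Trained networks look in a picture, given as the dict that the camera call returned (one of the last four; its "shot" number tells which), for a name from the list of things; names that differ only in an ending like _2 or _b are one class to them, and where a whole thing is asked for, a point or a joint stands for the part that bears it (a point fixed in the world has none). Each returns a list of dicts, best first, with "score" (0 to 1); they miss things now and then, are a little off and sometimes report something else, mostly with a low value. They report only what shows in the picture. A call takes as long as a camera call.
- masks_of(picture, name): "mask" (480x640 bool, what is visible of it) and "bbox" ([left, top, right, bottom] in pixels, round what is visible of it).
The state is a dict: "time": time; "q": joint angles; "joint_vel": joint speeds; "joint_torque": joint torques, N m; "tool_pos": TCP position; "tcp_rot": TCP orientation; "wrist_force": force on the tool from outside, world axes, zero at the start; "torque": the same for the moment, N m; "width": opening from 0.0 (shut) to 1.0 (fully open); "grip_force": force on a finger pad.
Only numpy, scipy, OpenCV 4.12 (cv2) and the standard library are available. Lean on these libraries where they do the work, as an engineer would, in place of code of your own. Each camera call takes 0.05 s, during which the arm holds its last target. There are 200 camera calls.

TASK

The lid of the blue bonbon tin is on, but the four red sections of its rim stand up unclipped. Press around the rim, section by section, until all four have clicked down and lie flush with the white lid panel. Leave the tin standing where it is, without lifting or tipping it, and leave the other things on the counter alone.

Things in the scene. Friction and masses are not known exactly. Their poses are not given: they have to be found in the camera images.
- tin: Filled round blue tin, loose, about 0.9 kg, body 172 mm across, 50 mm high. On it a white lid panel, 121 mm across, top 58 mm above the counter. Round the panel the red rim is split into four quarter sections (63 to 90 mm from the axis, each about 85 degrees) centred on the tin's own +x, +y, -x, -y. Origin: centre of the underside; z up.
- pad_1 (a point): Press point of the red rim section on the tin's +x side: a brass dot of 18 mm, in the middle of the section's top face, 76.5 mm from the tin's axis. Moves with the section: 66 mm above the counter when unclipped (8 mm proud of the white panel), 58 mm when shut (flush).
- section_1 (a joint): How far the rim section with pad_1 is pressed straight down, m: 0 fully up, 0.008 shut. An over-centre clip holds it up; it takes up to about 8 N, and past half way (0.004) it snaps down by itself and stays; let go earlier, it springs back up.
- pad_2 (a point): Press point of the red rim section on the tin's +y side: a brass dot of 18 mm, in the middle of the section's top face, 76.5 mm from the tin's axis. Moves with the section: 66 mm above the counter when unclipped (8 mm proud of the white panel), 58 mm when shut (flush).
- section_2 (a joint): How far the rim section with pad_2 is pressed straight down, m: 0 fully up, 0.008 shut. An over-centre clip holds it up; it takes up to about 8 N, and past half way (0.004) it snaps down by itself and stays; let go earlier, it springs back up.
- pad_3 (a point): Press point of the red rim section on the tin's -x side: a brass dot of 18 mm, in the middle of the section's top face, 76.5 mm from the tin's axis. Moves with the section: 66 mm above the counter when unclipped (8 mm proud of the white panel), 58 mm when shut (flush).
- section_3 (a joint): How far the rim section with pad_3 is pressed straight down, m: 0 fully up, 0.008 shut. An over-centre clip holds it up; it takes up to about 8 N, and past half way (0.004) it snaps down by itself and stays; let go earlier, it springs back up.
- pad_4 (a point): Press point of the red rim section on the tin's -y side: a brass dot of 18 mm, in the middle of the section's top face, 76.5 mm from the tin's axis. Moves with the section: 66 mm above the counter when unclipped (8 mm proud of the white panel), 58 mm when shut (flush).
- section_4 (a joint): How far the rim section with pad_4 is pressed straight down, m: 0 fully up, 0.008 shut. An over-centre clip holds it up; it takes up to about 8 N, and past half way (0.004) it snaps down by itself and stays; let go earlier, it springs back up.
- pen_holder_1: Bystander: black bakelite pen holder, 58 mm round foot, 45 mm high, with a brown pen sloping up to 102 mm high. Origin: centre of its underside.
- pen_holder_2: Bystander: black bakelite pen holder, 58 mm round foot, 45 mm high, with a black pen sloping up to 102 mm high. Origin: centre of its underside.
- stopper: Bystander: ribbed amber glass stopper, 48 mm across, 62 mm high, standing on its plug. Origin: centre of its underside.
- tip_dish: Bystander: pewter tip dish, 124 mm across, 22 mm high. Origin: centre of its underside.
- scoop: Bystander: chrome bonbon scoop lying flat, 175 mm long, 50 mm wide, 26 mm high, bowl to its +x, handle to its -x. Origin: on the counter under the joint of handle and bowl.
- bell: Bystander: brass counter bell on a round wooden foot of 84 mm, 56 mm high. Origin: centre of its underside.

How it is judged:
By the outcome, as a careful person would: the job done as asked, in the order asked, and still so for the second after the job is handed in, with the robot touching nothing.
It also fails if it takes over 45 s, if anything falls off the work surface, if the arm or the gripper's body presses on something with over 40 N, if the wrist force passes 120 N, or if a joint passes its speed limit or range.

## Working session

There is one attempt and no reset: what is moved stays moved. The work goes in short steps, Python scripts to look and compute and a tool call to move; the robot and the scene stay as the last step left them, time stands still between calls to the robot, and variables do not carry over. Pictures are saved under pics/ and viewed, at most 10 in all, crops included, and the job is handed in when it is done.

Besides the shell and the picture viewer there is one more tool, called after "Emit:" as name(argument=value, ...), one argument or row to a line, values as JSON. drive_tool: Moves the arm, as the interface text tells. Its arguments: {"type":"object","properties":{"rows":{"type":"array"},"force":{"type":"number"}},"required":["rows"]}

```bash
mkdir -p pics; cat > h.py <<'E'
import numpy as np, cv2
from scipy.spatial.transform import Rotation as R
from workcell import status, read_camera, workorder, masks_of
def save(p,n): cv2.imwrite('pics/'+n+'.png',p['color'][:,:,::-1])
def cam(p,s=None):
    if 'world_from_camera' in p: return np.array(p['world_from_camera'])
    T=np.eye(4);T[:3,:3]=R.from_rotvec(s['tcp_rot']).as_matrix();T[:3,3]=s['tool_pos'];return T@np.array(p['mount'])
def hit(p,uv,z,s=None):
    K=np.array(p['intrinsics']);T=cam(p,s)
    d=np.linalg.inv(K)@[uv[0],uv[1],1];d=T[:3,:3]@(d*[1,-1,-1]);o=T[:3,3]
    return o+d*(z-o[2])/d[2]
def cen(m):
    y,x=np.nonzero(m);return x.mean(),y.mean()
E
python3 - <<'E'
from h import *
s=status.read_state();print(s)
for n in('scene','side'):
    p=read_camera(n);save(p,n+'1');print(n,[k for k in p],cam(p)[:3,3])
    for o in('pad_1','tin','pen_holder_1','stopper','bell','tip_dish','scoop'):
        for d in masks_of(p,o)[:4]:
            c=cen(d['mask']);print(o,round(d['score'],2),d['bbox'],np.round(c,1),hit(p,c,.066 if o[0:2]=='pa' else .03)[:2].round(3))
E
```

```text
{'time': 0.0, 'q': array([ 1.10608153e+00,  2.64758666e-01,  1.60537248e+00,  7.64091248e-06,
        1.27371064e+00, -3.69004656e-02]), 'joint_vel': array([-1.87163325e-03, -2.44034888e-04,  7.07654934e-04,  2.39567506e-05,
        1.07836730e-03, -7.97100639e-04]), 'joint_torque': array([-1.03250924e-03, -5.15089095e+01, -3.67327666e+01, -2.37095774e-04,
        1.26278854e-02, -4.39969222e-05]), 'tool_pos': array([0.27971664, 0.61350912, 0.22995914]), 'tcp_rot': array([-0.66677917, -3.06943754,  0.00341892]), 'wrist_force': array([-0.40707388, -0.25011354,  0.0995239 ]), 'torque': array([-0.00751982,  0.00947359, -0.02944853]), 'grip_force': 0.0, 'width': 0.9946149651490497}
scene ['color', 'intrinsics', 'world_from_camera', 'shot'] [ 1.09076504 -0.03064138  0.9804349 ]
pad_1 0.92 [279.8, 252.1, 319.7, 278.9] [300.5 262.7] [ 0.546 -0.046]
pad_1 0.84 [244.2, 288.1, 283.5, 321.2] [262.5 306.3] [ 0.656 -0.134]
pad_1 0.73 [244.2, 251.3, 277.8, 283.0] [258.2 268.2] [ 0.556 -0.146]
pad_1 0.65 [286.9, 279.2, 321.0, 317.2] [304.9 300.8] [ 0.647 -0.038]
tin 0.68 [243.6, 251.8, 321.0, 327.9
[... 635 characters left out ...]
[327.4, 235.8, 349.1, 265.9] [335.1 249.9] [ 0.541 -0.052]
pad_1 0.81 [333.0, 264.2, 377.4, 282.0] [355.9 274.4] [ 0.553 -0.151]
pad_1 0.61 [347.9, 232.8, 386.7, 246.3] [368.  237.4] [ 0.641 -0.042]
tin 0.71 [326.8, 231.9, 399.7, 299.3] [361.1 263.1] [ 0.599 -0.09 ]
pen_holder_1 0.87 [407.0, 250.2, 426.2, 281.4] [417.  267.8] [ 0.725 -0.162]
pen_holder_1 0.66 [318.4, 207.4, 342.1, 246.2] [330.8 231.4] [0.577 0.056]
stopper 0.57 [320.8, 294.4, 342.1, 320.4] [329.4 305.9] [ 0.465 -0.189]
bell 0.78 [281.6, 396.6, 326.2, 435.5] [304.1 416.9] [ 0.309 -0.425]
tip_dish 0.79 [188.2, 180.5, 227.8, 205.9] [209.1 192.2] [0.304 0.371]
scoop 0.64 [395.1, 347.7, 464.4, 400.9] [433.2 371.5] [ 0.596 -0.438]
```

```bash
python3 - <<'E'
from h import *
a=cv2.imread('pics/scene1.png')[220:350,220:380];b=cv2.imread('pics/side1.png')[195:325,300:460]
r=lambda i:cv2.resize(i,None,fx=4,fy=4,interpolation=cv2.INTER_CUBIC)
im=np.vstack([r(a),r(b)]);im=np.hstack([r(a),r(b)]);cv2.imwrite('pics/c1.png',cv2.resize(im,(800,325)))
cv2.imwrite('pics/c2.png',cv2.resize(a,(800,600),interpolation=cv2.INTER_CUBIC))
E
```

```text
(no output)
```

View pics/c2.png

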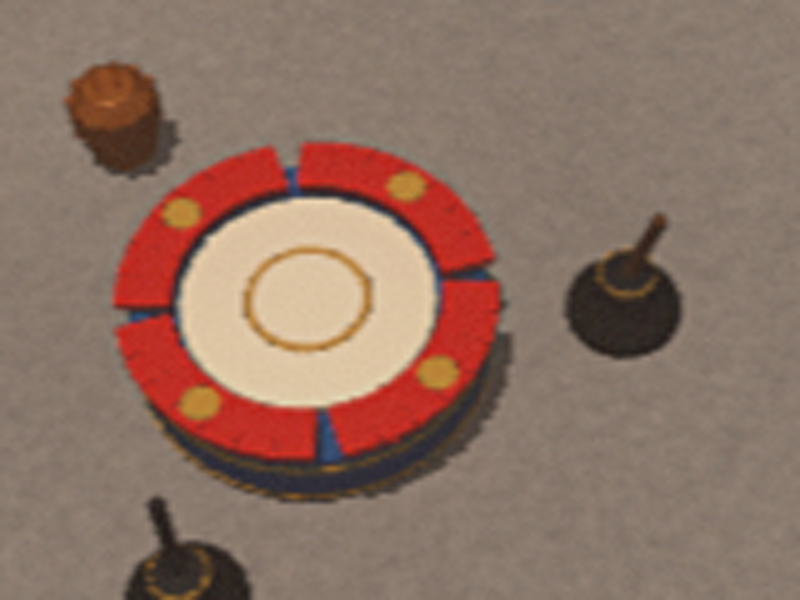

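View pics/c1.png

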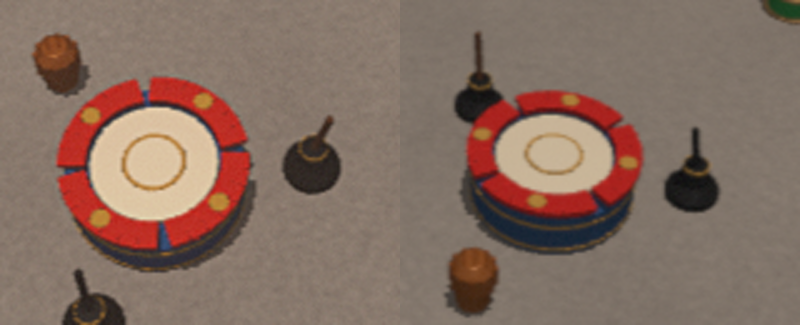

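```bash
cat >> h.py <<'E'
def dots(p,uvs,s=None,r=6,z=.066):
    hsv=cv2.cvtColor(p['color'],cv2.COLOR_RGB2HSV);out=[]
    m=cv2.inRange(hsv,(14,90,90),(28,255,255))
    for u,v in uvs:
        k=np.zeros_like(m);cv2.circle(k,(int(round(u)),int(round(v))),r,255,-1)
        c=cen(m&k);out.append(hit(p,c,z,s))
    return np.array(out)
E
python3 - <<'E'
from h import *
A=[(u/5+220,v/4.615+220) for u,v in((182,213),(405,186),(437,373),(200,402))]
B=[((u-400)/2.5+300,v/2.5+195) for u,v in((537,200),(482,133),(570,100),(628,162))]
for n,L in(('scene',A),('side',B)):
    p=read_camera(n);d=dots(p,L,r=4);c=d.mean(0);print(n,d[:,:2].round(4).tolist(),c.round(4),np.linalg.norm(d-c,axis=1).round(4))
    K=np.array(p['intrinsics']);print(K[0,0])
    for m in masks_of(p,'pen_holder_2')[:2]:
        y,x=np.nonzero(m['mask']);i=y.argmin();print(m['bbox'],hit(p,(x[i],y[i]),.102).round(3))
s=status.read_state();M=R.from_rotvec(s['tcp_rot']).as_matrix();print(M.round(3))
E
```

```text
scene [[0.5493, -0.1522], [0.5383, -0.0442], [0.6464, -0.0335], [0.6574, -0.1408]] [ 0.5978 -0.0927  0.066 ] [0.0768 0.0768 0.0766 0.0765]
443.7969638604597
[244.0, 327.2, 274.9, 363.8] [ 0.72  -0.154  0.102]
[244.4, 250.7, 276.8, 284.9] [ 0.532 -0.111  0.102]
side [[0.5485, -0.1506], [0.5371, -0.043], [0.6448, -0.0312], [0.6561, -0.1391]] [ 0.5966 -0.091   0.066 ] [0.0766 0.0764 0.0768 0.0765]
472.49923951071554
[319.4, 207.5, 340.6, 247.7] [0.58  0.071 0.102]
[325.8, 234.7, 398.3, 300.2] [ 0.606 -0.044  0.102]
[[-0.91   0.415  0.   ]
 [ 0.415  0.91   0.   ]
 [ 0.     0.    -1.   ]]
```

Emit:
drive_tool(
  rows=[
    [0,0,0,-0.021,-0.0205,0,0],
    [0,0,0,-0.021,-0.0205,0,0],
    [0,0,0,-0.021,-0.0205,0,0],
    [0,0,0,-0.021,-0.0205,0,0],
    [0,0,0,-0.021,-0.0205,0,0],
    [0,0,0,-0.021,-0.0205,0,0],
    [0,0,0,-0.021,-0.0205,0,0],
    [0,0,0,-0.021,-0.0205,0,0],
  ],
)

```text
time: 1.67
tool_pos: [0.3652, 0.3939, 0.2315]
tcp_rot: [0.666, 3.07, 0.001]
wrist_force: [0.6, 0.3, -0.2]
width: -0.002
grip_force: 0.0
```

Emit:
drive_tool(
  rows=[
    [0,0,0,-0.021,-0.0205,0,0],
    [0,0,0,-0.021,-0.0205,0,0],
    [0,0,0,-0.021,-0.0205,0,0],
    [0,0,0,-0.021,-0.0205,0,0],
    [0,0,0,-0.021,-0.0205,0,0],
    [0,0,0,-0.021,-0.0205,0,0],
    [0,0,0,-0.021,-0.0205,0,0],
    [0,0,0,-0.021,-0.0205,0,0],
  ],
)

```text
time: 2.33
tool_pos: [0.45, 0.175, 0.2316]
tcp_rot: [0.667, 3.069, 0.001]
wrist_force: [-0.3, -0.4, -0.5]
width: -0.003
grip_force: 0.0
```

Emit:
drive_tool(
  rows=[
    [0,0,0,-0.021,-0.0205,0,0],
    [0,0,0,-0.021,-0.0205,0,0],
    [0,0,0,-0.021,-0.0205,0,0],
    [0,0,0,-0.021,-0.0205,0,0],
    [0,0,0,-0.021,-0.0205,0,0],
    [0,0,0,-0.021,-0.0205,0,0],
    [0,0,0,-0.021,-0.0205,0,0],
    [0,0,0,0,0,0,0],
  ],
)

```text
time: 3.0
tool_pos: [0.5256, -0.0195, 0.2316]
tcp_rot: [0.672, 3.067, -0.003]
wrist_force: [-0.5, -0.2, -0.4]
width: -0.002
grip_force: 0.0
```

```bash
cat >> h.py <<'E'
P=dict(a=(.549,-.1515),b=(.5377,-.0436),c=(.6456,-.0323),d=(.6568,-.140))
def go(t):
    s=status.read_state();M=R.from_rotvec(s['tcp_rot']).as_matrix()
    return (M.T@(np.array([*P[t],s['tool_pos'][2]])-s['tool_pos'])).round(4)
E
python3 - <<'E'
from h import *
s=status.read_state();print(s['tool_pos'],go('b'))
p=read_camera('wrist');save(p,'w1');K=np.array(p['intrinsics']);T=np.linalg.inv(cam(p,s))
for k,v in P.items():
    q=T@[*v,.066,1];u=K@(q[:3]*[1,-1,-1]);u=u[:2]/u[2];print(k,u.round(0))
    try: print(dots(p,[u],s,r=30).round(4))
    except Exception as e: print(e)
E
```

```text
[ 0.52557183 -0.0195257   0.23164176] [-0.0211 -0.0168  0.0001]
a [189. 299.]
[[ 0.549  -0.1494  0.066 ]]
b [295. 238.]
[[ 0.534  -0.0392  0.066 ]]
c [359. 338.]
[[ 0.6451 -0.0259  0.066 ]]
d [258. 390.]
[[nan nan nan]]h.py:13: RuntimeWarning: Mean of empty slice.
  y,x=np.nonzero(m);return x.mean(),y.mean()
  ret = ret.dtype.type(ret / rcount)
```

View pics/w1.png

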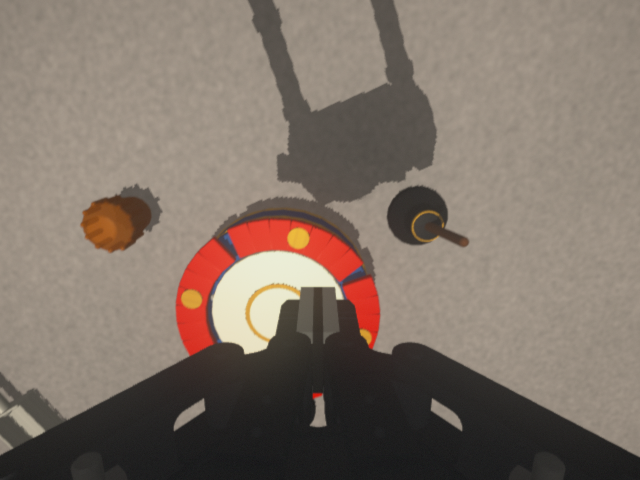

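The wrist picture shows two brass dots at (191,299) and (298,238). They match the predictions, and nothing stands close to section b.

Emit:
drive_tool(
  rows=[
    [0,0,0,-0.0105,-0.0084,0.01,0],
    [0,0,0,-0.0105,-0.0084,0.03,0],
    [0,0,0,0,0,0.035,0],
    [0,0,0,0,0,0.035,0],
    [0,0,0,0,0,0.035,0],
    [0,0,0,0,0,0.008,0],
    [0,0,0,0,0,0,0],
    [0,0,0,0,0,0,0],
  ],
)

```text
time: 3.72
tool_pos: [0.5362, -0.0388, 0.0787]
tcp_rot: [-0.666, -3.07, -0.0]
wrist_force: [0.5, 0.0, 0.1]
width: -0.001
grip_force: 0.0
```

Emit:
drive_tool(
  rows=[
    [0,0,0,-0.0034,-0.0038,0.008,0],
    [0,0,0,0,0,0.003,0],
    [0,0,0,0,0,0.003,0],
    [0,0,0,0,0,0.003,0],
    [0,0,0,0,0,0.003,0],
    [0,0,0,0,0,0,0],
    [0,0,0,0,0,0,0],
  ],
)

```text
time: 4.3
tool_pos: [0.5371, -0.044, 0.0579]
tcp_rot: [-0.667, -3.069, 0.0]
wrist_force: [-0.1, -0.2, 0.2]
width: 0.002
grip_force: 0.0
```

Emit:
drive_tool(
  rows=[
    [0,0,0,0,0,-0.025,0],
    [0,0,0,-0.0188,0.0111,0,0],
    [0,0,0,-0.0188,0.0111,0,0],
    [0,0,0,-0.0188,0.0111,0,0],
    [0,0,0,-0.0188,0.0111,0,0],
    [0,0,0,-0.0188,0.0111,0,0],
    [0,0,0,0,0,0,0],
    [0,0,0,0,0,0,0],
  ],
)

```text
time: 4.97
tool_pos: [0.6467, -0.0324, 0.083]
tcp_rot: [-0.666, -3.07, 0.0]
wrist_force: [0.0, 0.0, -0.1]
width: 0.003
grip_force: 0.0
```

```bash
python3 - <<'E'
from h import *
s=status.read_state();print(s['tool_pos'],go('c'))
p=read_camera('scene');save(p,'s2');q=read_camera('side')
r=lambda i:cv2.resize(i,(400,325),interpolation=cv2.INTER_CUBIC)
cv2.imwrite('pics/c3.png',np.hstack([r(p['color'][220:350,220:380]),r(q['color'][195:325,300:460])])[:,:,::-1])
E
```

```text
[ 0.64672209 -0.03239116  0.0829587 ] [ 0.0011 -0.0004  0.    ]
```

View pics/c3.png

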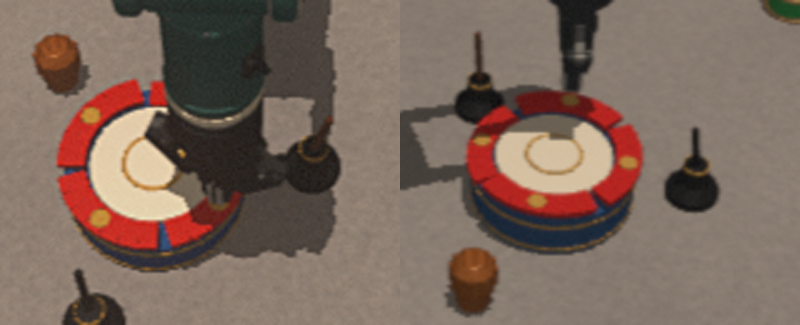

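The dot on section b dropped from (482,133) to (482,141) in the side crop, so it has clicked down. Section c is next.

Emit:
drive_tool(
  rows=[
    [0,0,0,0.001,0,0.01,0],
    [0,0,0,0,0,0.003,0],
    [0,0,0,0,0,0.003,0],
    [0,0,0,0,0,0.003,0],
    [0,0,0,0,0,0.003,0],
    [0,0,0,0,0,0.003,0],
    [0,0,0,0,0,0,0],
    [0,0,0,0,0,0,0],
  ],
)

```text
time: 5.73
tool_pos: [0.6453, -0.0322, 0.0581]
tcp_rot: [0.667, 3.07, -0.0]
wrist_force: [0.7, -0.2, 0.3]
width: -0.001
grip_force: 0.0
```

Emit:
drive_tool(
  rows=[
    [0,0,0,0,0,-0.025,0],
    [0,0,0,-0.011,-0.0187,0,0],
    [0,0,0,-0.011,-0.0187,0,0],
    [0,0,0,-0.011,-0.0187,0,0],
    [0,0,0,-0.011,-0.0187,0,0],
    [0,0,0,-0.011,-0.0187,0,0],
    [0,0,0,0,0,0,0],
    [0,0,0,0,0,0,0],
  ],
)

```text
time: 6.4
tool_pos: [0.6566, -0.1411, 0.0832]
tcp_rot: [0.67, 3.069, 0.0]
wrist_force: [-0.1, -0.1, -0.5]
width: 0.002
grip_force: 0.0
```

```bash
python3 - <<'E'
from h import *
s=status.read_state();print(s['tool_pos'],go('d'))
p=read_camera('scene');save(p,'s3');q=read_camera('side')
r=lambda i:cv2.resize(i,(400,325),interpolation=cv2.INTER_CUBIC)
cv2.imwrite('pics/c4.png',np.hstack([r(p['color'][220:350,220:380]),r(q['color'][195:325,300:460])])[:,:,::-1])
E
```

```text
[ 0.65656757 -0.14112408  0.08322153] [0.0003 0.0011 0.    ]
```

View pics/c4.png

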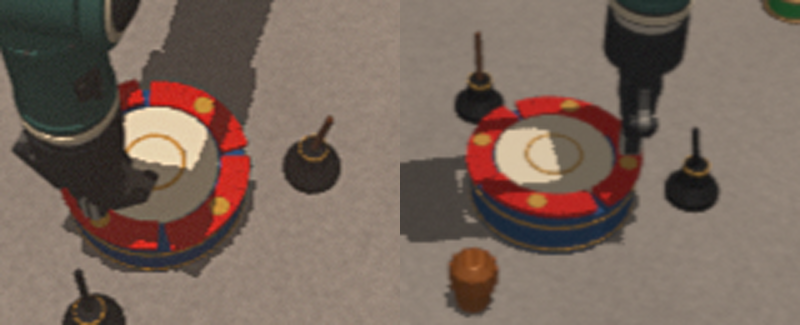

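In the crops, sections b and c are both down: c's dot moved from (570,100) to (570,105). The gripper is well clear of the pen, so section d is next.

Emit:
drive_tool(
  rows=[
    [0,0,0,0,0.001,0.01,0],
    [0,0,0,0,0,0.003,0],
    [0,0,0,0,0,0.003,0],
    [0,0,0,0,0,0.003,0],
    [0,0,0,0,0,0.003,0],
    [0,0,0,0,0,0.003,0],
    [0,0,0,0,0,0,0],
    [0,0,0,0,0,0,0],
  ],
)

```text
time: 7.17
tool_pos: [0.657, -0.1391, 0.0581]
tcp_rot: [0.667, 3.07, -0.0]
wrist_force: [-0.2, -0.4, -0.0]
width: -0.004
grip_force: 0.0
```

Emit:
drive_tool(
  rows=[
    [0,0,0,0,0,-0.025,0],
    [0,0,0,0.0186,-0.0112,0,0],
    [0,0,0,0.0186,-0.0112,0,0],
    [0,0,0,0.0186,-0.0112,0,0],
    [0,0,0,0.0186,-0.0112,0,0],
    [0,0,0,0.0186,-0.0112,0,0],
    [0,0,0,0,0,0,0],
    [0,0,0,0,0,0,0],
  ],
)

```text
time: 7.83
tool_pos: [0.5481, -0.1517, 0.0832]
tcp_rot: [-0.668, -3.07, 0.0]
wrist_force: [-0.7, -0.8, -0.3]
width: -0.001
grip_force: 0.0
```

Emit:
drive_tool(
  rows=[
    [0,0,0,0,0,0.01,0],
    [0,0,0,0,0,0.003,0],
    [0,0,0,0,0,0.003,0],
    [0,0,0,0,0,0.003,0],
    [0,0,0,0,0,0.003,0],
    [0,0,0,0,0,0.003,0],
    [0,0,0,0,0,0,0],
    [0,0,0,0,0,0,0],
  ],
)

```text
time: 8.5
tool_pos: [0.5492, -0.1515, 0.058]
tcp_rot: [-0.667, -3.07, -0.0]
wrist_force: [-0.7, -0.1, -0.2]
width: 0.001
grip_force: 0.0
```

Emit:
drive_tool(
  rows=[
    [0,0,0,0,0,-0.025,0],
    [0,0,0,0,0,-0.035,0],
    [0,0,0,0,0,-0.035,0],
    [0,0,0,0.03,0,-0.02,0],
    [0,0,0,0.03,0,-0.02,0],
    [0,0,0,0.03,0,-0.01,0],
    [0,0,0,0.03,0,0,0],
    [0,0,0,0,0,0,0],
  ],
)

```text
time: 9.17
tool_pos: [0.4356, -0.0999, 0.2033]
tcp_rot: [-0.666, -3.068, -0.001]
wrist_force: [-0.5, 0.5, -1.1]
width: 0.001
grip_force: 0.0
```

```bash
python3 - <<'E'
from h import *
s=status.read_state();print(s['tool_pos'])
p=read_camera('scene');q=read_camera('side')
r=lambda i:cv2.resize(i,(400,325),interpolation=cv2.INTER_CUBIC)
cv2.imwrite('pics/c5.png',np.hstack([r(p['color'][220:350,220:380]),r(q['color'][195:325,300:460])])[:,:,::-1])
K=np.array(q['intrinsics']);T=np.linalg.inv(cam(q))
for n in 'abcd':
  for z in(.066,.058):
    c=T@[*(np.array(P[n])+[-.0006,.0009]),z,1];u=K@(c[:3]*[1,-1,-1]);u=u[:2]/u[2]
    hs=dots(q,[u],r=4,z=.058);print(n,z,u.round(1),(hs[0][:2]-P[n]).round(4))
E
```

```text
[ 0.43560595 -0.09989015  0.20328053]
a 0.066 [354.3 274.9] [-0.0005  0.0019]
a 0.058 [354.2 277.1] [-0.0005  0.0008]
b 0.066 [332.2 248.1] [-0.0003  0.0018]
b 0.058 [332.2 250.4] [-0.0006  0.0004]
c 0.066 [367.5 234.5] [-0.0008  0.0013]
c 0.058 [367.3 236.8] [-0.0008  0.0013]
d 0.066 [390.8 259.5] [-0.0001  0.0011]
d 0.058 [390.5 261.8] [-0.0004  0.0004]
```

View pics/c5.png

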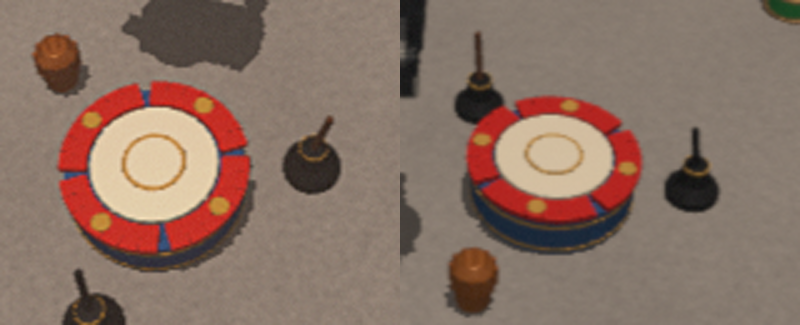

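All four dots now fit the 58 mm height, with the same side-camera offset as before. In the picture the sections are flush with the white panel, the tin hasn't moved and the arm is clear.

```bash
python3 -c "
from workcell import workorder;print(workorder.finish_job())"
```

```text
the job is handed in; nothing more can be done
None
```

All four rim sections are clicked down flush with the white lid panel, the tin stands where it was, nothing else on the counter was touched, and the job is handed in.

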